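# Lower the reagent carousel on its ratchet hoist

### The job

Lower the black reagent carousel onto its rest with the hand-cranked hoist: take the pink knob at the end of the crank, lift it to raise the pawl out of the ratchet, and let the crank turn back slowly under the load, never letting it run, until the carousel has come down gently and stands with its weight on the rest. Do not press it on beyond that; then let go so that the pawl drops back, and leave the other things on the deck where they are.

Things in the scene. Friction and masses are not known exactly. Their poses are not given: they have to be found in the camera images.
- hoist: hoist frame, fixed: grey base plate (200 mm in x, y from -490 to +130, 14 mm thick), white gearbox with a dark 188 mm ratchet ring on top, at y -440 a white mast 224 mm high. Origin on the table below the vertical crank axis; z up. The carousel rides between gearbox and mast, centred at y -265
- crank_axis (a point): point on the vertical crank axis at the height of the middle of the knob (117 mm above the table)
- knob_grip (a point): middle of the pink knob: upright, round, 28 mm diameter, 34 mm high (17 mm above and below this point), 80 mm out from the crank axis on the end of the flat crank arm. It swivels freely about its own upright axis: the gripper need not turn as the crank goes round. The arm's end lies 4 mm below the knob's underside while the pawl is down
- crank (a joint): crank angle (rad): 0 as found (70 degrees from the hoist's x towards its y), grows counter-clockwise from above = carousel going down, 25 mm per rad. The load always urges it that way: 4 to 7 N to be held at the knob, along the arc. Winding up (clockwise) clicks over the teeth. Only the pawl or a hand holds the crank back; it has hardly any friction
- pawl (a joint): lift of the knob with its pawl pin (m): 0 = down in the ratchet, clear of all teeth above 0.0086, top stop at 0.016. A spring presses it down with 3.4 N (down) to 6.6 N (top); load on the tooth adds friction. 8 sawteeth, 45 degrees apart, 10 mm high. Let go, the pawl falls back onto a tooth's slope or to its foot
- carriage: carriage with the black reagent carousel (176 mm diameter, 44 mm high, small white bottles on its rim); slides up and down on the mast. Origin: centre of the underside of its round rubber foot, 85 mm above the table as found. Weight 14 to 22 N. It must not go faster than 50 mm/s (crank 2 rad/s)
- bottle: bystander: closed bottle with blue cap, 52 mm diameter, 95 mm high, origin under its centre
- rack: bystander: grey rack with four capped tubes, 50 x 100 mm, 84 mm high, origin under its centre
- beaker: bystander: white beaker, 60 mm diameter, 70 mm high, origin under its centre
- foot (a point): same point under the foot. Below it the rest, a grey 60 mm disc on a post, at a height that differs and is not measured: 42 to 57 mm below the foot as found (crank 1.68 to 2.28 rad). On landing the load vanishes from the knob; from there each 1 N on the knob presses the carriage on the rest with 3.2 N more; keep the sum below 60 N

How it is judged:
On the way, in this order (a step that is already met when the one before it is completed fails the run):
1. the pawl is lifted clear of the teeth with the carousel still up (value of joint pawl above 0.0086 m and value of joint crank below 0.3 rad), for 0.1 s.
2. the carousel stands with its weight on the rest (contact force between carriage and anything else above 10 N and value of joint crank above 1 rad), for 0.2 s.
At the end, for the whole second after the job is handed in: the carousel's carriage is down at rest, bearing on its rest with more than 10 N, the pawl has dropped back onto the ratchet ring (knob lifted less than 9.5 mm) and the robot has let go (all of step 2 and linear speed of carriage below 0.005 m/s and value of joint pawl below 0.0095 m); the robot touches nothing.
It fails at once if the load runs: the carriage moves faster than 50 mm/s (linear speed of carriage above 0.05 m/s).
It fails at once if the carriage is pressed or dropped on its rest (or struck) with more than 60 N (contact force between carriage and anything else above 60 N).
It fails at once if the robot pushes on the carriage (contact force between any of the fingers, the arm and carriage above 1 N).
It fails at once if the bottle, rack or beaker is displaced by more than 20 mm or tipped (distance of any of bottle, rack, beaker from where it was at the start of the episode above 0.02 m or angle between any of bottle, rack, beaker's own z axis and vertical above 0.3 rad).
It also fails if it takes over 58 s, if anything falls off the work surface, if the arm or the gripper's body presses on something with over 40 N, if the wrist force passes 120 N, or if a joint passes its speed limit or range.

### The arm

A 6-joint arm with a two-finger parallel gripper is mounted at the origin on the work surface. World frame = base frame: x ahead of the robot, y to its left, z up, the work surface at z = 0. Lengths are in m, angles in rad, forces in N, time in s.
With the tool pointing down it reaches from about 0.275 to 0.825 m from the base axis. Payload 5.2 kg.
Tool frame: the origin (TCP) lies on the centre line of the jaws, within the pads' length; the fingertips stand 8 mm ahead of it and the grasp point (between the pads) lies 11 mm behind it (tip_reach is the distance from the TCP to the fingertips, in m); z points along the fingers, y is the line along which they close (so a half turn about z gives the same grasp; the last joint's range is limited). The gripper opens to 93 mm and grips with 3 to 60 N. Pads are 15 mm wide; open, the fingers measure 128 mm over their backs; the gripper's body (75 mm by 188 mm) begins 65 mm behind the grasp point.
Start: joints at [-1.458, 0.259, 1.535, -0, 1.348, -0.203], TCP at [0.171, -0.523, 0.227] pointing down, gripper open.
Joint ranges: [-3.14, 3.14], [-0.91, 2.08], [0.19, 2.58], [-1.22, 4.36], [0.22, 2.71], [-3.12, 3.12]. Speed limits (rad/s): [2.57, 2.57, 3.14, 3.14, 3.14, 3.14].

### API

Orientations are given as a unit quaternion [x, y, z, w].
In Python, from workcell import * gives the robot as it stands. Calls block until the motion is done:
- movep(position, orientation): joint-space move of the TCP to a pose.
- move_l(position, rotation=None, vel=0.15, force_limit=None): straight line of the TCP; rotation=None keeps the orientation; vel is the mean speed in m/s. With force_limit (N) it stops when the force on the tool has changed by that much, and returns True; else False.
- move_j(angles): joint-space move.
- move_gripper(opening, force=None): finger opening in m; force is the grip in N (None keeps the last); returns when the fingers have stopped.
- pause(seconds).
- inverse_kinematics(position, orientation): joint angles nearest the present ones, or None.
- observe(): the state.
- read_camera(name): name is "scene" or "side" or "wrist"; returns (picture, depth): 384x512x3 uint8, blue, green, red; 384x512 float32, m along the optical axis (not along the pixel's ray), 0 where there is no reading.
- calibration(name): a dict with "fov_y" (degrees; the focal length in pixels is half the picture's height over the tangent of half this angle, whatever the lens; pixels are square), "cx", "cy" (the principal point, pixels), "rvec" (rotation vector, rad) and "tvec" (3), from world to camera coordinates, as OpenCV has them. Camera axes: x right, y down, z forward; pixel columns grow to the right and rows downward; lengths in m; the calibration is good to about 2 mm. A picture is of the moment at which its call begins: read the wrist's pose just before it. calibration takes no time and is no camera call; for the wrist camera it gives the pose at the moment of the call.
A pose or a line that the arm cannot do raises Unreachable and nothing moves.
- sign_off(): hands the job in; it is judged then, once.
The state is a dict: "time_s": time; "joint_pos": joint angles; "joint_vel": joint speeds; "effort": joint torques, N m; "tool_pos": TCP position; "eef_rot": TCP orientation; "contact_force": force on the tool from outside, world axes, zero at the start; "moment": the same for the moment, N m; "grip_width": finger opening in m; "grasp_force": force on a finger pad.
Only numpy, scipy, OpenCV 4.12 (cv2) and the standard library are available. Lean on these libraries where they do the work, as an engineer would, in place of code of your own. Each camera call takes 0.05 s, during which the arm holds its last target. There are 200 camera calls.

## Working session

There is one attempt and no reset: what is moved stays moved. The work goes in short steps, each a Python script; the robot and the scene stay as the last script left them, time stands still between calls to the robot, and variables do not carry over. Pictures are saved under pics/ and viewed, at most 10 in all, crops included, and the job is handed in when it is done.

```bash
mkdir -p pics; ls; python3 - <<'E'
from workcell import *
import cv2,numpy as np
for n in ["scene","side"]:
    p,d=read_camera(n); cv2.imwrite(f"pics/{n}1.png",p); np.save(f"pics/{n}1.npy",d); c=calibration(n); print(n,c)
    np.savez(f"pics/{n}1c.npz",**c)
o=observe(); print(o)
E
```

```text
pics
scene {'fov_y': 43.20101415271512, 'cx': 255.34663647720572, 'cy': 180.0053804557823, 'rvec': array([ 1.15014851,  2.10888486, -1.1316071 ]), 'tvec': array([ 0.26036081, -0.20988187,  1.75268013])}
side {'fov_y': 57.26810797179265, 'cx': 261.16459575886006, 'cy': 196.3560303334798, 'rvec': array([ 2.38316402, -0.27300728,  0.11949927]), 'tvec': array([-0.58859501,  0.20549745,  0.82234374])}
{'time_s': 0.1, 'joint_pos': array([-1.45780055e+00,  2.59242192e-01,  1.53594953e+00, -7.33624363e-06,
        1.34801928e+00, -2.02806763e-01]), 'joint_vel': array([ 0.00034172, -0.00189882, -0.00328868, -0.00047093,  0.00075749,
       -0.00180342]), 'effort': array([ 1.82077780e-03, -4.38213229e+01, -2.84641242e+01,  7.19612162e-02,
        3.62671434e-02, -5.69779309e-05]), 'tool_pos': array([ 0.17078017, -0.52231287,  0.22592555]), 'eef_rot': array([ 9.87559023e-01,  1.57246686e-01,  3.27509536e-05, -8.08519273e-04]), 'contact_force': array([-0.53490927, -0.36431835,  0.67078716]), 'moment': array([ 0.04168693, -0.00907079, -0.00870879]), 'grasp_force': 0.0, 'grip_width': 0.0932331789976465}
```

View pics/scene1.png

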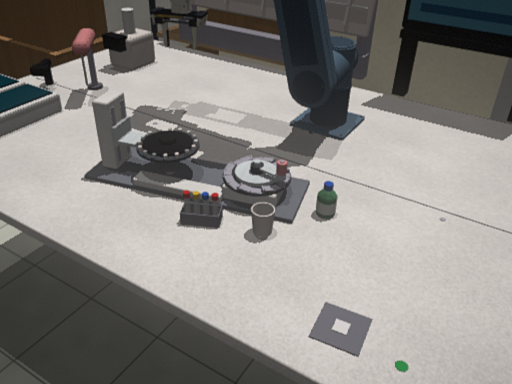

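View pics/side1.png

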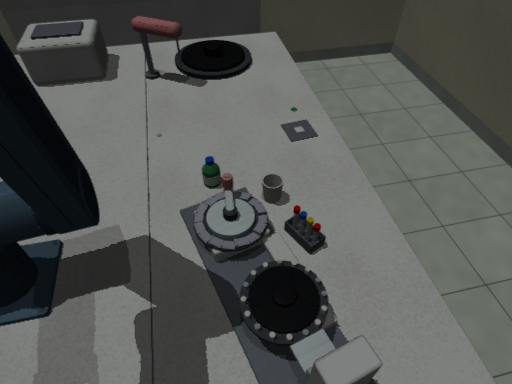

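The scene view shows the knob at about (282,167) with the hub at (257,167). In the side view they are at (227,181) and (231,214), with the bottle close beside the knob at (211,172). Next I'll localise these.

```bash
cat > loc.py <<'E'
import cv2,numpy as np
def K(c,h=384):
    f=h/2/np.tan(np.radians(c["fov_y"])/2); return np.array([[f,0,c["cx"]],[0,f,c["cy"]],[0,0,1.]])
def rays(c,uv):
    R=cv2.Rodrigues(np.array(c["rvec"]))[0]; t=np.array(c["tvec"])
    uv=np.atleast_2d(uv).astype(float)
    d=(np.linalg.inv(K(c))@np.c_[uv,np.ones(len(uv))].T)
    return -R.T@t, (R.T@d).T      # centre, rays with unit optical depth
def at_z(c,uv,z):
    o,d=rays(c,uv); return o+d*((z-o[2])/d[:,2])[:,None]
def at_depth(c,uv,dep):
    o,d=rays(c,uv); return o+d*np.asarray(dep)[:,None]
def proj(c,P):
    return cv2.projectPoints(np.float64(P).reshape(-1,1,3),np.array(c["rvec"]),np.array(c["tvec"]),K(c),None)[0][:,0]
E
python3 - <<'E'
from loc import *
rois={"scene":(272,156,292,180),"side":(215,168,240,195)}
for n,(a,b,e,g) in rois.items():
    p=cv2.imread(f"pics/{n}1.png"); d=np.load(f"pics/{n}1.npy"); c=dict(np.load(f"pics/{n}1c.npz"))
    B,G,R=[p[...,i].astype(int) for i in range(3)]
    m=np.zeros(B.shape,bool); m[b:g,a:e]=True
    m&=(R>1.35*G)&(R-G>25)
    v,u=np.nonzero(m); P=at_depth(c,np.c_[u,v],d[v,u])
    print(n,len(u),u.min(),u.max(),v.min(),v.max(),"mean",u.mean(),v.mean(),"z",np.percentile(P[:,2],[2,50,98]).round(3),"xy med",np.median(P[:,:2],0).round(4))
    print(" at z=.117",at_z(c,[u.mean(),v.mean()],.117).round(4))
    # whole cloud in the deck region by height
    vv,uu=np.mgrid[0:384,0:512]; vv=vv.ravel();uu=uu.ravel();dd=d.ravel();k=dd>0
    Q=at_depth(c,np.c_[uu,vv][k],dd[k]); np.save(f"pics/{n}_cloud.npy",np.c_[Q,p.reshape(-1,3)[k],uu[k],vv[k]])
    q=np.median(P,0)
    s=Q[(np.hypot(Q[:,0]-q[0],Q[:,1]-q[1])<.2)]
    h,ed=np.histogram(s[:,2],bins=np.arange(0,.18,.006)); print(list(zip(ed.round(3),h)))
E
```

```text
scene 38 277 286 160 165 mean 281.55263157894734 162.8421052631579 z [-0.     0.133  0.136] xy med [0.5455 0.1101]
 at z=.117 [[0.5205 0.0966 0.117 ]]
[(np.float64(0.0), np.int64(2272)), (np.float64(0.006), np.int64(375)), (np.float64(0.012), np.int64(1091)), (np.float64(0.018), np.int64(178)), (np.float64(0.024), np.int64(225)), (np.float64(0.03), np.int64(325)), (np.float64(0.036), np.int64(264)), (np.float64(0.042), np.int64(204)), (np.float64(0.048), np.int64(185)), (np.float64(0.054), np.int64(291)), (np.float64(0.06), np.int64(693)), (np.float64(0.066), np.int64(745)), (np.float64(0.072), np.int64(596)), (np.float64(0.078), np.int64(71)), (np.float64(0.084), np.int64(76)), (np.float64(0.09), np.int64(191)), (np.float64(0.096), np.int64(51)), (np.float64(0.102), np.int64(52)), (np.float64(0.108), np.int64(21)), (np.float64(0.114), np.int64(18)), (np.float64(0.12), np.int64(19)), (np.float64(0.126), np.int64(31)), (np.float64(0.132), np.int64(41)), (np.float64(0.138), np.int64(0)), (np.float64(0.144), np.int64(0)), (np.float64(0.15), np.int64(0)), (np.float64(0.156), np.int64(0))
[... 539 characters left out ...]
), (np.float64(0.054), np.int64(229)), (np.float64(0.06), np.int64(1176)), (np.float64(0.066), np.int64(1082)), (np.float64(0.072), np.int64(1221)), (np.float64(0.078), np.int64(62)), (np.float64(0.084), np.int64(52)), (np.float64(0.09), np.int64(213)), (np.float64(0.096), np.int64(78)), (np.float64(0.102), np.int64(63)), (np.float64(0.108), np.int64(16)), (np.float64(0.114), np.int64(18)), (np.float64(0.12), np.int64(18)), (np.float64(0.126), np.int64(21)), (np.float64(0.132), np.int64(64)), (np.float64(0.138), np.int64(0)), (np.float64(0.144), np.int64(0)), (np.float64(0.15), np.int64(0)), (np.float64(0.156), np.int64(0)), (np.float64(0.162), np.int64(0)), (np.float64(0.168), np.int64(0))]
```

```bash
python3 - <<'E'
import cv2
a=cv2.imread("pics/side1.png")[150:270,170:340]; b=cv2.imread("pics/scene1.png")[130:250,170:350]
a=cv2.resize(a,None,fx=4.4,fy=4.4,interpolation=2)[:,:748]
cv2.imwrite("pics/crop1.png",a)
E
```

```text
(no output)
```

View pics/crop1.png

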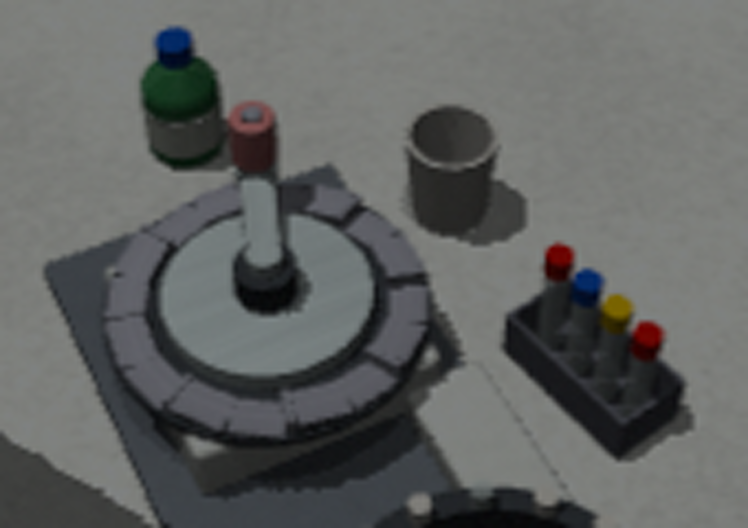

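The crop shows the knob's top face at about (227,176) in full-image pixels, the crank arm running to the hub, and the bottle behind and left of the knob. I'll fit the knob top, ring and frame from the clouds.

```bash
python3 - <<'E'
from loc import *
import cv2
from scipy.optimize import least_squares
C=[]
for n in ["scene","side"]:
    c=np.load(f"pics/{n}_cloud.npy"); q=c[(np.hypot(c[:,0]-.54,c[:,1]-.105)<.04)&(c[:,2]>.1295)&(c[:,2]<.145)]
    print(n,"knob top",len(q),q[:,:3].mean(0).round(4),"minmax",q[:,:2].min(0).round(4),q[:,:2].max(0).round(4))
    r=c[(np.hypot(c[:,0]-.53,c[:,1]-.03)<.16)&(c[:,2]>.055)&(c[:,2]<.080)]
    C.append(r[:,:2])
    # robust enclosing-circle: keep points near the ring cluster
    xy=np.float32(r[:,:2])
    g=np.zeros((400,400),np.uint8); ij=((xy-[.38,-.12])/.001).astype(int); ok=((ij>=0)&(ij<400)).all(1); g[ij[ok,1],ij[ok,0]]=255
    g=cv2.morphologyEx(g,cv2.MORPH_CLOSE,np.ones((7,7))); g=cv2.morphologyEx(g,cv2.MORPH_OPEN,np.ones((5,5)))
    nl,l,st,ce=cv2.connectedComponentsWithStats(g); k=1+np.argmax(st[1:,4]); cs,_=cv2.findContours((l==k).astype(np.uint8),cv2.RETR_EXTERNAL,cv2.CHAIN_APPROX_NONE)
    h=cv2.convexHull(max(cs,key=cv2.contourArea))[:,0]*.001+[.38,-.12]
    f=least_squares(lambda p:np.hypot(h[:,0]-p[0],h[:,1]-p[1])-p[2],[.53,.03,.094],loss="soft_l1",f_scale=.002); print("  ring",f.x.round(4),np.sqrt(2*f.cost/len(h)))
    # top of ring z, hub
    hub=c[(np.hypot(c[:,0]-f.x[0],c[:,1]-f.x[1])<.02)]; print("  hub zmax",np.percentile(hub[:,2],[50,98]))
    b=c[(np.abs(c[:,2]-.014)<.004)&(np.hypot(c[:,0]-f.x[0],c[:,1]-f.x[1])<.55)]
    e=cv2.minAreaRect(np.float32(b[:,:2])*1000); print("  plate(raw)",len(b),e)
    m=c[(c[:,2]>.205)&(c[:,2]<.235)&(np.hypot(c[:,0]-f.x[0],c[:,1]-f.x[1])<.5)&(c[:,2]>0)]; print("  mast top",len(m),np.median(m[:,:3],0).round(3))
    car=c[(c[:,2]>.09)&(c[:,2]<.2)&(np.hypot(c[:,0]-f.x[0],c[:,1]-f.x[1])<.36)&(np.hypot(c[:,0]-f.x[0],c[:,1]-f.x[1])>.18)]; print("  carousel",len(car),np.median(car[:,:3],0).round(3),np.percentile(car[:,2],98))
    for nm,(lo,hi) in {"blue":((90,120,60),(125,255,255))}.items():
        hsv=cv2.cvtColor(np.uint8(c[None,:,3:6]),cv2.COLOR_BGR2HSV)[0]
        s=((hsv>=lo)&(hsv<=hi)).all(1)&(c[:,2]>.07)&(c[:,2]<.11)&(np.hypot(c[:,0]-f.x[0],c[:,1]-f.x[1])<.22)
        print("  bluecaps",s.sum(),c[s][:,:3].round(3)[::6].tolist())
E
```

```text
scene knob top 57 [0.5455 0.1097 0.1335] minmax [0.5299 0.0961] [0.562  0.1215]
  ring [0.5383 0.0314 0.0915] 0.0033322157452680395
  hub zmax [0.08128694 0.10635304]
  plate(raw) 4211 ((447.4188537597656, -31.034637451171875), (566.0472412109375, 911.6917114257812), 58.76261520385742)
  mast top 957 [ 0.255 -0.014  0.221]
  carousel 2160 [ 0.601 -0.198  0.114] 0.19681654590622072
  bluecaps 54 [[0.508, 0.219, 0.095], [0.497, 0.23, 0.093], [0.503, 0.231, 0.094], [0.513, 0.229, 0.095], [0.52, 0.227, 0.095], [0.511, 0.239, 0.095], [0.71, -0.018, 0.085], [0.714, -0.015, 0.085], [0.718, -0.012, 0.086]]
side knob top 74 [0.5405 0.106  0.1339] minmax [0.5273 0.0943] [0.554  0.1208]
  ring [0.5319 0.0273 0.0931] 0.0010408456167462397
  hub zmax [0.09498792 0.10726511]
  plate(raw) 7782 ((433.10797119140625, -18.98236083984375), (510.6651306152344, 866.48291015625), 64.906494140625)
  mast top 3287 [ 0.615 -0.388  0.223]
  carousel 6486 [ 0.589 -0.241  0.114] 0.1902074199863529
  bluecaps 61 [[0.509, 0.242, 0.094], [0.511, 0.235, 0.096], [0.508, 0.231, 0.096], [0.502, 0.228, 0.096], [0.499, 0.225, 0.095], [0.515, 0.221, 0.096], [0.707, -0.004, 0.084], [0.713, -0.009, 0.084], [0.715, -0.013, 0.085], [0.714, -0.015, 0.083], [0.707, -0.02, 0.083]]
```

```bash
python3 - <<'E'
from workcell import *
from loc import *
q=observe()["eef_rot"]; q=[.98756,.15725,0,0]
movep([.171,-.523,.30],q); movep([.541,.106,.27],q); pause(.3)
o=observe(); c=calibration("wrist"); p,d=read_camera("wrist"); cv2.imwrite("pics/w1.png",p)
np.savez("pics/w1c.npz",**c); np.save("pics/w1.npy",d)
print(o["time_s"],o["tool_pos"],o["contact_force"],proj(c,[[.541,.107,.134],[.5345,.029,.107]]))
E
```

```text
3.375 [0.54110609 0.10559341 0.27001916] [-0.21458919 -0.18051136 -0.07215025] [[260.20007974 179.44047896]
 [321.05449787 198.44745785]]
```

View pics/w1.png

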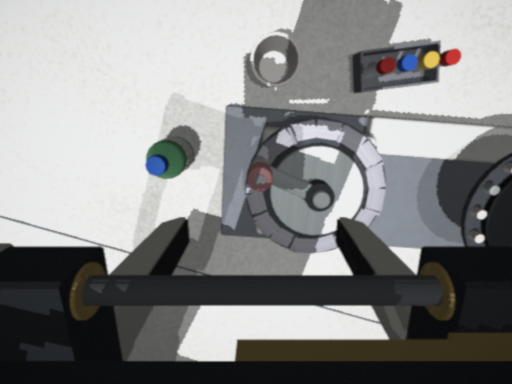

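The wrist view shows the knob at about (259,177), the hub at (320,196) and the ring around it, all close to the predicted pixels. I'll refine both from this view.

```bash
python3 - <<'E'
from loc import *
from scipy.optimize import least_squares
p=cv2.imread("pics/w1.png");d=np.load("pics/w1.npy");c=dict(np.load("pics/w1c.npz"))
vv,uu=np.mgrid[0:384,0:512]; k=(d>0)&(vv<245); uv=np.c_[uu[k],vv[k]]; P=at_depth(c,uv,d[k])
r=np.hypot(P[:,0]-.5345,P[:,1]-.029)
s=(np.hypot(P[:,0]-.541,P[:,1]-.107)<.03)&(P[:,2]>.128)&(P[:,2]<.14)
kt=P[s]; print("knob top",s.sum(),kt.mean(0).round(4),kt.min(0).round(4),kt.max(0).round(4), "(x+,y range mid)",((kt.min(0)+kt.max(0))/2).round(4), "px",uv[s].mean(0))
h=P[(r<.03)&(P[:,2]>.098)&(P[:,2]<.115)]; print("hub",len(h),h.mean(0).round(4),h.min(0).round(4),h.max(0).round(4))
g=np.zeros((384,512),np.uint8); t=(r<.12)&(P[:,2]>.055)&(P[:,2]<.085); g[uv[t,1],uv[t,0]]=1
g=cv2.morphologyEx(g,cv2.MORPH_OPEN,np.ones((3,3)))
cs,_=cv2.findContours(g,cv2.RETR_EXTERNAL,cv2.CHAIN_APPROX_NONE); hc=cv2.convexHull(max(cs,key=cv2.contourArea))[:,0]
hz=np.median(P[(r>.08)&(r<.09),2]); print("ring z",hz)
X=at_z(c,hc,hz); f=least_squares(lambda q:np.hypot(X[:,0]-q[0],X[:,1]-q[1])-q[2],[.5345,.029,.094],loss="soft_l1",f_scale=.002); print("ring",f.x.round(4),np.sqrt(2*f.cost/len(X)))
E
```

```text
knob top 512 [0.5425 0.1077 0.1352] [0.5285 0.0942 0.1282] [0.5552 0.1208 0.1394] (x+,y range mid) [0.5419 0.1075 0.1338] px [260.06054688 178.16015625]
hub 325 [0.5343 0.0287 0.1046] [0.5167 0.0103 0.098 ] [0.5511 0.0458 0.1088]
ring z 0.06816536037602922
ring [0.5345 0.0289 0.0929] 0.0020269950748750577
```

```bash
cat > rob.py <<'E'
from workcell import *
import numpy as np
A=np.array([.5344,.0288]); TH0=np.arctan2(.1076-.0288,.542-.5344)
Q=[.98756,.15725,0,0]
def polar(xy): d=np.array(xy)-A; return np.arctan2(d[1],d[0])%(2*np.pi), np.hypot(*d)
def frame(th): return np.array([np.cos(th),np.sin(th)]), np.array([-np.sin(th),np.cos(th)])
def F(bias,n=3):
    f=[]
    for _ in range(n): f.append(observe()["contact_force"]); pause(.02)
    return np.mean(f,0)-bias
E
python3 - <<'E'
from rob import *
move_gripper(.06,40)
movep([.542,.1076,.17],Q); pause(.3); b=F(0,5); np.save("bias.npy",b)
hit=move_l([.542,.1076,.109],vel=.05,force_limit=6); print("hit",hit,observe()["tool_pos"],F(b))
if not hit:
    move_gripper(.0,40); pause(.2); o=observe()
    print(o["time_s"],o["grip_width"],o["grasp_force"],o["tool_pos"],F(b),frame(TH0))
E
```

```text
hit False [0.54229212 0.10761113 0.10938333] [-0.81053353  0.23969279 -0.63303064]
7.2667 0.0271109751259875 40.00001013278961 [0.5418104  0.10814409 0.10904853] [-2.04865428  5.17474994  1.29866617] (array([0.09600123, 0.99538121]), array([-0.99538121,  0.09600123]))
```

```bash
python3 - <<'E'
from rob import *
b=np.load("bias.npy")
r,t=frame(TH0); base=A+.0797*r
def rep(m): 
    f=F(b); o=observe(); print(m,"Ft %.1f Fr %.1f Fz %.1f"%(f[:2]@t,f[:2]@r,f[2]),o["tool_pos"].round(4),"th %.4f"%(polar(o["tool_pos"][:2])[0]-TH0)); return f
s=0
rep("start")
for s in np.arange(0,.0042,.0006):
    move_l([*(base-s*t),.109],vel=.01); f=rep("pre %.4f"%s)
    if f[:2]@t>4.5: break
for dz in [.004,.008,.0105,.0125]:
    move_l([*(base-s*t),.109+dz],vel=.015); f=rep("lift %.4f"%dz)
print(observe()["time_s"],observe()["grip_width"],s); np.save("s.npy",s)
E
```

```text
start Ft 1.9 Fr 4.8 Fz 2.1 [0.5418 0.1081 0.109 ] th 0.0028
pre 0.0000 Ft 2.9 Fr 3.7 Fz 2.5 [0.5419 0.1082 0.109 ] th 0.0024
pre 0.0006 Ft 4.6 Fr 3.6 Fz 3.3 [0.542  0.1082 0.109 ] th 0.0008
lift 0.0040 Ft 2.7 Fr 4.8 Fz -6.7 [0.5418 0.1082 0.1123] th 0.0032
lift 0.0080 Ft 4.7 Fr 4.5 Fz -5.5 [0.5417 0.1082 0.1168] th 0.0047
lift 0.0105 Ft 5.6 Fr 4.3 Fz -5.5 [0.541  0.1083 0.1189] th 0.0135
lift 0.0125 Ft 5.7 Fr 3.8 Fz -6.8 [0.5409 0.1082 0.1208] th 0.0147
9.6 0.027107046726674317 0.0006
```

```bash
cat >> rob.py <<'E'
def step(cmd,R,z,vel,fl=None):
    r,_=frame(cmd); return move_l([*(A+R*r),z],vel=vel,force_limit=fl)
def meas(b,n=3):
    f=F(b,n); p=observe()["tool_pos"]; th,R=polar(p[:2]); r,t=frame(th); return th-TH0,R,p[2],f[:2]@t,f[:2]@r,f[2]
E
python3 - <<'E'
from rob import *
b=np.load("bias.npy"); cmd=TH0-.0006/.08; R=.0797; z=.1222
for i in range(31):
    cmd+=.05; step(cmd,R,z,.022)
    m=meas(b,1)
    R+=np.clip(4e-5*m[4],-.0003,.0003)
    if i%3==0: print("cmd %.3f R %.4f"%(cmd-TH0,R),np.round(m,4))
    if i>3 and (m[3]<1 or m[5]>-2 or abs(m[4])>20): print("STOP",np.round(m,4)); break
np.save("cmd.npy",[cmd,R,z]); o=observe(); print(o["time_s"],o["grip_width"],cmd-TH0)
E
```

```text
cmd 0.042 R 0.0799 [ 0.0697  0.0798  0.1214  6.4979  4.0161 -6.9356]
cmd 0.193 R 0.0803 [ 0.2226  0.08    0.1213  6.8456  3.841  -6.679 ]
cmd 0.343 R 0.0807 [ 0.3734  0.0803  0.1214  6.3465  2.3442 -6.0166]
cmd 0.493 R 0.0809 [ 0.5239  0.0805  0.1215  6.4868  1.1906 -6.9178]
cmd 0.642 R 0.0811 [ 0.6738  0.0806  0.1216  6.6974  1.6807 -7.0535]
cmd 0.792 R 0.0813 [ 0.8231  0.0808  0.1217  6.8662  0.7236 -7.4473]
cmd 0.942 R 0.0814 [ 0.9697  0.0809  0.1219  6.1347  0.6989 -6.5541]
cmd 1.092 R 0.0815 [ 1.115   0.081   0.1222  6.1625  1.1652 -7.3634]
cmd 1.242 R 0.0816 [ 1.2616  0.0811  0.1223  6.4459  0.7388 -8.0451]
cmd 1.392 R 0.0817 [ 1.4088  0.0811  0.1224  6.573   0.8449 -7.5594]
cmd 1.542 R 0.0819 [ 1.5578  0.0811  0.1225  5.4563  0.8093 -8.103 ]
20.45 0.027620138865198027 1.5424999999999967
```

```bash
python3 - <<'E'
from rob import *
b=np.load("bias.npy"); cmd,R,z=np.load("cmd.npy"); h=[]; ref=meas(b,5)[3]; print("ref",ref)
while cmd-TH0<2.36 and observe()["time_s"]<47:
    cmd+=.01 if ref-(h[-1][3] if h else ref)<2 else .004
    hit=step(cmd,R,z,.015,4); m=meas(b,2); h.append(m)
    R+=np.clip(4e-5*m[4],-.0002,.0002)
    if len(h)%8==0 or m[3]<3: print("cmd %.3f R %.4f %s"%(cmd-TH0,R,hit),np.round(m,4))
    if m[3]<.8 or m[5]>-2 or abs(m[4])>20: print("STOP"); break
np.save("cmd.npy",[cmd,R,z]); pause(.3); print(np.round(meas(b,5),4),observe()["time_s"])
E
```

```text
ref 5.849069683729926
cmd 1.622 R 0.0821 False [ 1.6379  0.0812  0.1226  6.4149  1.094  -7.7007]
cmd 1.702 R 0.0821 False [ 1.7053  0.0813  0.1225  2.954  -2.0185 -6.9153]
cmd 1.706 R 0.0820 False [ 1.7064  0.0814  0.1224  2.8564 -3.3847 -6.9237]
cmd 1.710 R 0.0818 False [ 1.7082  0.0815  0.1223  0.6287 -4.7669 -7.0461]
STOP
[ 1.7081  0.0815  0.1223  0.1043 -4.773  -7.0661] 26.0167
```

Load vanished at about 1.71 rad, which is within the expected range but near its low end. I'll check by camera before letting go.

```bash
python3 - <<'E'
from workcell import *
import cv2,numpy as np
p,d=read_camera("scene"); a=cv2.imread("pics/scene1.png")[80:220,75:215]; q=p[80:220,75:215]
cv2.imwrite("pics/cmp.png",cv2.resize(np.hstack([a,q]),None,fx=2.8,fy=2.8,interpolation=2))
p,d=read_camera("side"); cv2.imwrite("pics/side2.png",p)
E
```

```text
(no output)
```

View pics/cmp.png

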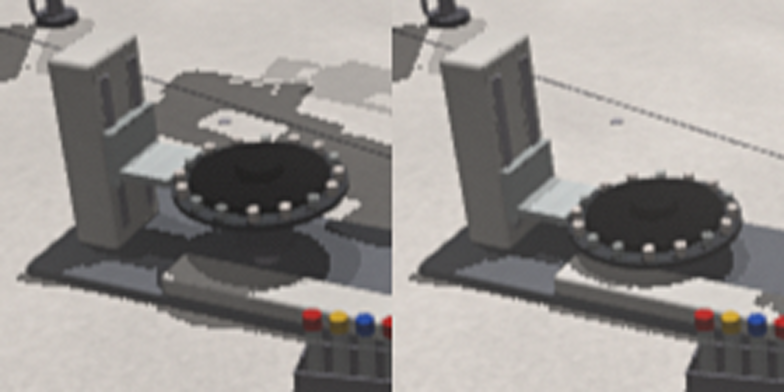

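View pics/side2.png

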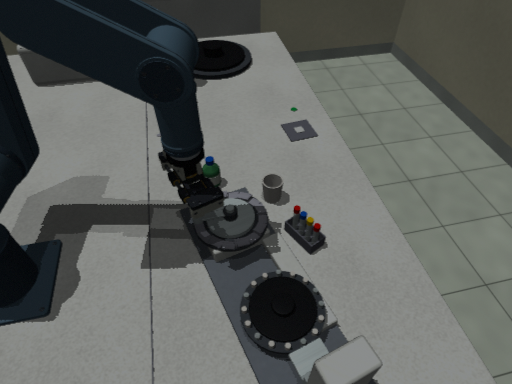

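The carousel is about 40 mm lower with nothing near the gripper, so this is the landing. As a safe test I'll open slightly first: the fingers still trap the knob, and any remaining load would show on them.

```bash
python3 - <<'E'
from rob import *
b=np.load("bias.npy")
for w in (.0295,.032,.036):
    move_gripper(w); pause(.2); o=observe(); print(w,o["grip_width"],o["grasp_force"],np.round(meas(b,4),4))
print(observe()["time_s"])
E
```

```text
0.0295 0.029776260335409126 0.0 [ 1.7097  0.0821  0.1222 -0.2391 -0.01   -0.2383]
0.032 0.0319504741985142 0.0 [ 1.7105  0.082   0.1222 -0.0617  0.3643 -0.2431]
0.036 0.036232903182856435 0.0 [ 1.7104  0.082   0.1222 -0.2999  0.3587 -0.5882]
27.8167
```

There's no load on the fingers, so it has landed. Opening fully and retreating.

```bash
python3 - <<'E'
from rob import *
from loc import *
move_gripper(.06); p=observe()["tool_pos"]; move_l([p[0],p[1],.25],vel=.08); move_l([.44,.06,.30],vel=.15); pause(.2)
c=calibration("wrist"); im,d=read_camera("wrist"); cv2.imwrite("pics/w2.png",im)
vv,uu=np.mgrid[0:384,0:512]; k=(d>0)&(vv<245); P=at_depth(c,np.c_[uu[k],vv[k]],d[k])
s=P[(np.hypot(P[:,0]-p[0],P[:,1]-p[1])<.035)&(P[:,2]>.115)&(P[:,2]<.17)]
print("knob top",len(s),np.median(s,0).round(4),polar(np.median(s,0)[:2])[0]-TH0,observe()["time_s"],observe()["contact_force"])
im,d=read_camera("scene"); c=calibration("scene"); P=at_depth(c,np.c_[uu[d>0],vv[d>0]],d[d>0])
s=P[(np.hypot(P[:,0]-p[0],P[:,1]-p[1])<.035)&(P[:,2]>.115)&(P[:,2]<.17)]; print("scene",len(s),np.median(s,0) if len(s) else "")
E
```

```text
knob top 526 [0.4553 0.0262 0.1419] 1.7003168809802143 31.0 [-0.11662329 -0.25160852  0.05139113]
scene 114 [0.46097667 0.03000634 0.1334766 ]
```

View pics/w2.png

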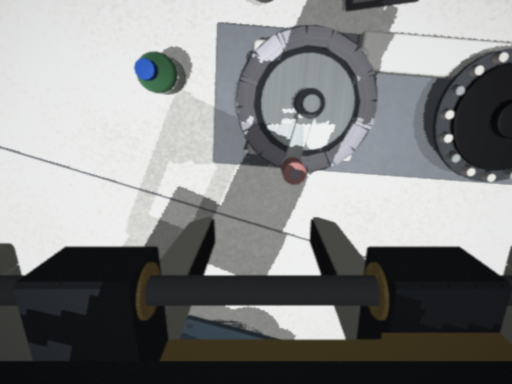

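The view shows the knob free at (294,171) with its top at about 0.142 m, a lift of roughly 8 mm. That matches the 8.2 mm expected for the pawl resting on a tooth slope at 1.71 rad, and the bottle is still standing.

```bash
python3 -c "
from workcell import *
print(sign_off())"
```

```text
the job is handed in; nothing more can be done
None
```

I lowered the carousel onto its rest at a crank angle of about 1.71 rad, let the knob go with the pawl back on the ratchet (lift about 8 mm), and handed the job in at about 31 s; the sign-off gave no verdict.

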